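# Put the baking things away

### The arm

A 6-joint arm with a two-finger parallel gripper is mounted at the origin on the work surface. World frame = base frame: x ahead of the robot, y to its left, z up, the work surface at z = 0. Lengths are in m, angles in degrees, forces in N, time in s.
With the tool pointing down it reaches from about 0.35 to 0.875 m from the base axis. Payload 4.2 kg.
Tool frame: the origin (TCP) lies midway between the tips of the shut fingers; the grasp point (between the pads) lies 19 mm behind it; x points along the fingers, y is the direction in which the jaws open and shut, and the axes are right-handed (so a half turn about x gives the same grasp; the last joint's range is limited). The gripper opens to 87 mm and grips with 3 to 60 N. Pads are 19 mm wide; open, the fingers measure 117 mm over their backs; the gripper's body (75 mm by 190 mm) begins 51 mm behind the grasp point.
Start: joints at [-53.079, 22.042, 0.453, 0, -68.411, -14.817], TCP at [0.235, -0.579, 0.223] pointing down, gripper open.
Joint ranges: [-179.83, 179.83], [-69.29, 118.12], [-61.27, 80.66], [-181.25, 117.63], [-171.15, -9.14], [-177.46, 177.46]. Speed limits (degrees/s): [159.86, 159.86, 180, 180, 180, 180].

### API

Orientations are given as a 3x3 rotation matrix whose columns are the frame's x, y, z axes.
In Python, from station import r gives the robot as it stands.
- The arm moves only by the tool play_rows, never from a script. Its argument "plan" is a list that holds one entry, the list of rows, each a list of 6 numbers: the shift along the tool's x, y, z in cm, then the turn, a rotation vector about the tool's x, y, z in units of 10 degrees (1.0 is 10 degrees). A call has 1 to 5 rows; each row is the pose to reach, as a shift and turn from the pose commanded when the call began, along the tool's axes at that moment; what a row does not reach only later rows make up. A row lasts 1/8 s, in which the tool goes at most 62.5 mm and 10.7 degrees, less where a joint would pass 70% of its speed; a pose out of reach is approached as far as the arm can. A call with a gripper value outside its range is refused whole. "hand" is the opening, from 0 (shut) to 1 (fully open), set as the call begins (left out, the last holds). The fingers move at their own pace and stop on an object; the grip force is fixed at half the most. Time passes only in rows, so rows that repeat a pose let the fingers close. It gives the time, the measured TCP pose, the force and the opening at its end, in the units of the state.
- r.sense(): the state, without advancing time (a new reading comes with each control period).
- r.capture(name): name is "side" or "top"; returns (picture, depth): 384x512x3 uint8, blue, green, red; 384x512 float32, m along the optical axis (not along the pixel's ray), 0 where there is no reading.
- r.get_calibration(name): a dict with "vfov" (degrees; the focal length in pixels is half the picture's height over the tangent of half this angle, whatever the lens; pixels are square), "cx", "cy" (the principal point, pixels), "distortion" ([k1, k2, p1, p2, k3] as OpenCV has them; the pictures are not rectified), "rvec" (rotation vector, rad) and "tvec" (3), from world to camera coordinates, as OpenCV has them. Camera axes: x right, y down, z forward; pixel columns grow to the right and rows downward; lengths in m; the calibration is good to about 2 mm. A picture is of the moment at which its call begins. get_calibration takes no time and is no camera call.
- r.finish_job(): hands the job in, once; it reports no verdict.
The state is a dict: "time_s": time; "joints": joint angles; "joint_velocities": joint speeds; "effort": joint torques, N m; "tcp_pos": TCP position; "ee_rot": TCP orientation; "wrist_force": force on the tool from outside, world axes, zero at the start; "moment": the same for the moment, N m; "gripper_width": opening from 0.0 (shut) to 1.0 (fully open).
Only numpy, scipy, OpenCV 4.12 (cv2) and the standard library are available. Lean on these libraries where they do the work, as an engineer would, in place of code of your own. Each camera call takes 0.05 s, during which the arm holds its last target.

### The job

Take the cake lifter out of its wooden block, hook it over the rail near the rail's right-hand end (the arm's right) and slide it along, staying hooked on the rail, until it hangs by itself centred on the dark band. Put every teal cupcake mould, mouth down as it is, flat in a compartment of its own in the white tray, with all three compartments of the row nearest the arm filled and only the moulds left over in the other row. Leave the tumbler and the shaker where they stand.

Things in the scene. Friction and masses are not known exactly. Their poses are not given: they have to be found in the camera images.
- tray: white plastic tray fixed to the table, 195 (x) by 290 (y) mm and 15 mm high, with 5 mm floor and walls; walls 15 mm high divide it into 2 rows of 3 compartments (rows run along its y, compartment pitch 95 mm, each 90 mm or a little less inside). Origin: centre of its underside; its x points away from the arm, z up
- cell1 (a point): centre of the inner floor of a tray compartment (row nearest the arm, right as the arm sees it)
- cell2 (a point): centre of the inner floor of a tray compartment (row nearest the arm, middle as the arm sees it)
- cell3 (a point): centre of the inner floor of a tray compartment (row nearest the arm, left as the arm sees it)
- cell4 (a point): centre of the inner floor of a tray compartment (row farther from the arm, right as the arm sees it)
- cell5 (a point): centre of the inner floor of a tray compartment (row farther from the arm, middle as the arm sees it)
- cell6 (a point): centre of the inner floor of a tray compartment (row farther from the arm, left as the arm sees it)
- cup1: hard teal silicone cupcake mould standing mouth down like a small truncated cone with a closed top, 62 mm across at the bottom, 53 mm across at the top, 50 mm high, 60 g; origin at the centre of its underside (the wide, mouth side), z up. All five are alike; 3 to 5 of them are there
- cup2: hard teal silicone cupcake mould standing mouth down like a small truncated cone with a closed top, 62 mm across at the bottom, 53 mm across at the top, 50 mm high, 60 g; origin at the centre of its underside (the wide, mouth side), z up. All five are alike; 3 to 5 of them are there
- cup3: hard teal silicone cupcake mould standing mouth down like a small truncated cone with a closed top, 62 mm across at the bottom, 53 mm across at the top, 50 mm high, 60 g; origin at the centre of its underside (the wide, mouth side), z up. All five are alike; 3 to 5 of them are there
- cup4: hard teal silicone cupcake mould standing mouth down like a small truncated cone with a closed top, 62 mm across at the bottom, 53 mm across at the top, 50 mm high, 60 g; origin at the centre of its underside (the wide, mouth side), z up. All five are alike; 3 to 5 of them are there
- cup5: hard teal silicone cupcake mould standing mouth down like a small truncated cone with a closed top, 62 mm across at the bottom, 53 mm across at the top, 50 mm high, 60 g; origin at the centre of its underside (the wide, mouth side), z up. All five are alike; 3 to 5 of them are there
- mat: grey draining mat fixed to the table, 220 by 320 mm, 3 mm thick, on which the moulds start; origin at the centre of its underside
- stand: wooden block fixed to the table, 60 (x) by 104 (y) by 80 mm high, with an upright slot 8 by 84 mm (long way along y) and 70 mm deep; the cake lifter's blade stands in it. Origin: centre of its underside
- lifter: white plastic cake lifter, 120 g, 231 mm tall, upright in the block, blade down. Origin: middle of the blade's lower edge; z up along it, y across the blade, x the way its hook faces (at the start away from the arm). Blade 5 (x) by 76 (y) by 92 mm (z); handle 8 by 24 mm, at x = -15 mm, rises from it to z = 186 mm and bends over to +x into a hook open downward. Raise it 70 mm to leave the slot
- lifter_hook (a point): where the rail's axis lies when the lifter hangs on the rail: z = 172 mm, x = y = 0 in the lifter's frame. Hook: inside gap 22 mm (x -11 to 11 mm), ceiling at z = 178 mm under a bar 8 mm thick, free lip at x = 11 to 18 mm reaching down to z = 148 mm, 24 mm wide along y. Let go on the rail, the lifter hangs nearly upright by its weight
- lifter_tab (a point): middle of the flat grip tab on top of the hook's bar: z = 209 mm, x = y = 0 in the lifter's frame. The tab is 14 mm thick (x) by 24 mm wide (y), from z = 186 to 231 mm
- rail: fixed steel rail: a round horizontal bar 12 mm in diameter and 420 mm long along its y, on two posts at its ends, axis 240 mm above the table; nothing stands under it. Origin on the table under the bar's middle; y points to the arm's left, x away from the arm
- mark: dark band round the rail, 44 mm long and 15 mm in diameter to the eye (it does not stand out to the touch), the mark for the lifter; nearer the rail's left end, but never at the end. Origin on the rail's axis at the band's middle; axes as the rail's
- tumbler: glass tumbler, 72 mm across, 105 mm high, loose, to be left alone; origin at the centre of its underside
- shaker: stainless steel shaker with screw-top lid, 54 mm across, 98 mm high, loose, to be left alone; origin at the centre of its underside
Not all that is in view belongs to the job. What is shaped like the cup5 but green or yellow is not meant. Leave any red look-alike of the cup4 alone.

How it is judged (in metres and radians):
On the way, in this order (a step that is already met when the one before it is completed fails the run):
1. the lifter is hooked on the rail at its right-hand part, over 90 mm right of the band (y of lifter_hook in the frame of mark between -0.4 and -0.09 m and x of lifter_hook in the frame of mark between -0.012 and 0.012 m and z of lifter_hook in the frame of mark between -0.01 and 0.012 m), for 0.2 s.
2. the lifter, still hooked on the rail, passes the stretch 25 to 75 mm right of the band (y of lifter_hook in the frame of mark between -0.075 and -0.025 m and x of lifter_hook in the frame of mark between -0.012 and 0.012 m and z of lifter_hook in the frame of mark between -0.01 and 0.012 m), for 0.1 s.
3. the lifter is hooked on the rail at the band, within 12 mm (y of lifter_hook in the frame of mark between -0.012 and 0.012 m and x of lifter_hook in the frame of mark between -0.012 and 0.012 m and z of lifter_hook in the frame of mark between -0.01 and 0.012 m), for 0.2 s.
At the end, for the whole second after the job is handed in: Lifter at rest on the rail within 12 mm of the band's middle, tilted under 0.25 rad; each mould flat on the tray floor (0.1 rad, 5 mm), within 22 mm of the centre of its own compartment; the three compartments nearest the arm all filled (all of step 3 and (horizontal distance between cup1 and cell1 below 0.022 m or horizontal distance between cup1 and cell2 below 0.022 m or horizontal distance between cup1 and cell3 below 0.022 m or horizontal distance between cup1 and cell4 below 0.022 m or horizontal distance between cup1 and cell5 below 0.022 m or horizontal distance between cup1 and cell6 below 0.022 m) and z of each of cup1, cup2, cup3, cup4, cup5 in the frame of tray below 0.01 m and angle between each of cup1, cup2, cup3, cup4, cup5's own z axis and vertical below 0.1 rad and linear speed of each of cup1, cup2, cup3, cup4, cup5 below 0.03 m/s and (horizontal distance between cup2 and cell1 below 0.022 m or horizontal distance between cup2 and cell2 below 0.022 m or horizontal distance between cup2 and cell3 below 0.022 m or horizontal distance between cup2 and cell4 below 0.022 m or horizontal distance between cup2 and cell5 below 0.022 m or horizontal distance between cup2 and cell6 below 0.022 m) and (horizontal distance between cup3 and cell1 below 0.022 m or horizontal distance between cup3 and cell2 below 0.022 m or horizontal distance between cup3 and cell3 below 0.022 m or horizontal distance between cup3 and cell4 below 0.022 m or horizontal distance between cup3 and cell5 below 0.022 m or horizontal distance between cup3 and cell6 below 0.022 m) and (horizontal distance between cup4 and cell1 below 0.022 m or horizontal distance between cup4 and cell2 below 0.022 m or horizontal distance between cup4 and cell3 below 0.022 m or horizontal distance between cup4 and cell4 below 0.022 m or horizontal distance between cup4 and cell5 below 0.022 m or horizontal distance between cup4 and cell6 below 0.022 m) and (horizontal distance between cup5 and cell1 below 0.022 m or horizontal distance between cup5 and cell2 below 0.022 m or horizontal distance between cup5 and cell3 below 0.022 m or horizontal distance between cup5 and cell4 below 0.022 m or horizontal distance between cup5 and cell5 below 0.022 m or horizontal distance between cup5 and cell6 below 0.022 m) and horizontal distance between any of cup1, cup2, cup3, cup4, cup5 and cell1 below 0.022 m and horizontal distance between any of cup1, cup2, cup3, cup4, cup5 and cell2 below 0.022 m and horizontal distance between any of cup1, cup2, cup3, cup4, cup5 and cell3 below 0.022 m and angle between lifter's own z axis and vertical below 0.25 rad and linear speed of lifter below 0.05 m/s); the robot touches nothing.
It fails at once if the tumbler is displaced by more than 30 mm (distance of tumbler from where it was at the start of the episode above 0.03 m).
It fails at once if the shaker is displaced by more than 30 mm (distance of shaker from where it was at the start of the episode above 0.03 m).
Of cup1, cup2, cup3, cup4, cup5 only 3 to 5 are there at a start; the rules pass over those that are not, and their reading is None.
At some moment in a run one of cup1, cup2, cup3, cup4, cup5 may be knocked a few centimetres aside while the robot is not near it.
It also fails if it takes over 210 s, if anything falls off the work surface, if the arm or the gripper's body presses on something with over 40 N, if the wrist force passes 120 N, or if a joint passes its speed limit or range.

## Working session

There is one attempt and no reset: what is moved stays moved. The work goes in short steps, Python scripts to look and compute and a tool call to move; the robot and the scene stay as the last step left them, time stands still between calls to the robot, and variables do not carry over. Pictures are saved under pics/ and viewed, and the job is handed in when it is done.

Besides the shell and the picture viewer there is one more tool, called in YAML: its name, and indented under it one key for each argument. play_rows: Moves the arm, as the interface text tells. Its arguments: {"type":"object","properties":{"plan":{"type":"array","items":{"type":"array","items":{"type":"array","items":{"type":"number"}}}},"hand":{"type":"number"}},"required":["plan"]}

```bash
ls; mkdir -p pics
python3 - <<'E'
from station import r
import cv2,json
print(r.sense())
for n in("side","top"):
    p,d=r.capture(n); cv2.imwrite(f"pics/{n}0.png",p); print(n,r.get_calibration(n))
E
```

```text
pics
{'time_s': 0.0, 'joints': array([-5.30760005e+01,  2.20921425e+01,  3.80311309e-01, -3.13240915e-02,
       -6.84100576e+01, -1.48160548e+01]), 'joint_velocities': array([-0.04861863,  0.00167201,  0.04743784,  0.10570617, -0.0104747 ,
        0.08772209]), 'effort': array([ 2.54865872e-04, -3.90667927e+01,  1.87408358e+01,  4.22002003e+00,
        1.09103654e-02, -1.81551327e-04]), 'tcp_pos': array([ 0.23502037, -0.57848401,  0.22144263]), 'ee_rot': array([[-8.71597614e-04, -3.76164895e-01,  9.26552326e-01],
       [ 2.00603529e-03,  9.26550156e-01,  3.76165901e-01],
       [-9.99997608e-01,  2.18656197e-03, -5.29788504e-05]]), 'wrist_force': array([-0.52148333,  0.29287959, -0.33412957]), 'moment': array([-0.05451739, -0.02839762, -0.01822604]), 'gripper_width': 0.9965081748057174}
side {'vfov': 46.7073132645542, 'cx': 249.62065437964299, 'cy': 191.31284641493147, 'distortion': array([-0.1323636,  0.       ,  0.       ,  0.       ,  0.       ]), 'rvec': array([ 2.43880511, -0.31879791,  0.08578783]), 'tvec': array([-0.51364125,  0.20083613,  1.16018411])}
top {'vfov': 43.03812201452497, 'cx': 252.27107003795618, 'cy': 189.09785238465804, 'distortion': array([0.051271, 0.      , 0.      , 0.      , 0.      ]), 'rvec': array([ 2.13960498, -2.10454691,  0.19034053]), 'tvec': array([-0.00620873,  0.54672358,  1.20239699])}
```

View pics/side0.png

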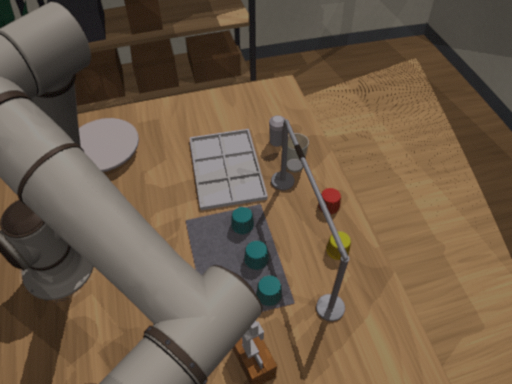

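View pics/top0.png

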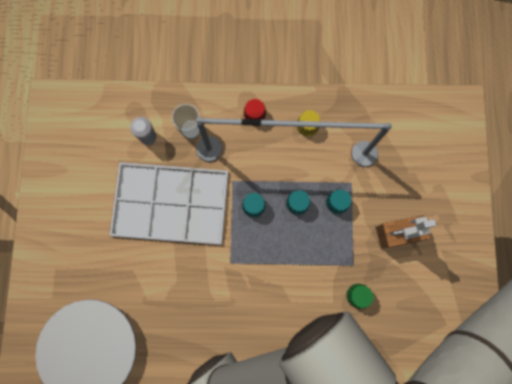

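```bash
cat > h.py <<'E'
import cv2,numpy as np
from station import r
def cal(n):
    c=r.get_calibration(n); f=192/np.tan(np.radians(c['vfov'])/2)
    K=np.array([[f,0,c['cx']],[0,f,c['cy']],[0,0,1.]]); R=cv2.Rodrigues(c['rvec'])[0]
    return K,c['distortion'],R,c['tvec'].reshape(3),c['rvec']
def ray(n,uv):
    K,D,R,t,_=cal(n); q=cv2.undistortPoints(np.array(uv,float).reshape(-1,1,2),K,D).reshape(-1,2)
    d=np.c_[q,np.ones(len(q))]; return -R.T@t, d@R   # origin, dirs (camera z=1)
def atz(n,uv,z):
    o,d=ray(n,uv); s=(z-o[2])/d[:,2]; return o+s[:,None]*d
def cloud(n,dep):
    v,u=np.mgrid[:384,:512]; o,d=ray(n,np.c_[u.ravel(),v.ravel()])
    P=(o+dep.ravel()[:,None]*d).reshape(384,512,3); P[dep==0]=np.nan; return P
def proj(n,P):
    K,D,R,t,rv=cal(n); return cv2.projectPoints(np.array(P,float).reshape(-1,3),rv,t,K,D)[0].reshape(-1,2)
E
python3 - <<'E'
from h import *
p,d=r.capture("top"); P=cloud("top",d)
s,ds=r.capture("side"); Ps=cloud("side",ds)
np.savez("c0.npz",p=p,d=d,P=P,s=s,ds=ds,Ps=Ps)
for n,uvs in (("teal",[(254,204),(299,202),(340,201),(361,296),(255,109),(310,120)]),("band/rail",[(252,122),(200,122),(388,126),(320,124)]),("tray",[(120,164),(228,170),(222,244),(112,238)]),("stand",[(382,228),(385,248),(430,228)]),("table",[(60,130),(300,320)]),("tum,shk",[(185,115),(144,125)])):
    for u,v in uvs: print(n,u,v,P[v,u].round(3),p[v,u])
print("side")
for u,v in [(242,215),(256,246),(269,284),(300,152),(250,328),(253,372)]: print(u,v,Ps[v,u].round(3),s[v,u])
cv2.imwrite("pics/cr1.png",cv2.resize(p[85:310,100:450],None,fx=2.2,fy=2.2,interpolation=cv2.INTER_CUBIC))
cv2.imwrite("pics/cr2.png",cv2.resize(s[100:384,180:380],None,fx=2,fy=2,interpolation=cv2.INTER_CUBIC))
E
```

```text
teal 254 204 [ 0.508 -0.002  0.05 ] [113 114  40]
teal 299 202 [ 0.515 -0.117  0.051] [111 112  38]
teal 340 201 [ 0.519 -0.221  0.054] [110 112  37]
teal 361 296 [ 0.284 -0.269  0.049] [ 58 114  41]
teal 255 109 [ 0.762 -0.001  0.052] [ 36  39 173]
teal 310 120 [ 0.735 -0.146  0.051] [ 76 156 175]
band/rail 252 122 [0.662 0.005 0.246] [31 31 32]
band/rail 200 122 [0.66  0.12  0.244] [92 91 88]
band/rail 388 126 [ 0.658 -0.296  0.243] [118 116 113]
band/rail 320 124 [ 0.658 -0.146  0.249] [146 144 140]
tray 120 164 [0.617 0.358 0.011] [160 162 166]
tray 228 170 [ 0.608  0.07  -0.   ] [111 143 170]
tray 222 244 [0.408 0.08  0.002] [ 75  94 113]
tray 112 238 [0.42  0.368 0.001] [ 86 119 149]
stand 382 228 [ 0.451 -0.322  0.065] [34 52 74]
stand 385 248 [ 0.405 -0.344  0.006] [48 65 84]
stand 430 228 [ 0.46  -0.463  0.002] [100 128 154]
table 60 130 [ 0.712  0.53  -0.001] [103 143 176]
table 300 320 [ 0.22  -0.124 -0.002] [ 94 130 162]
tum,shk 185 115 [0.748 0.186 0.037] [ 86 103 113]
tum,shk 144 125 [0.698 0.279 0.099] [178 176 175]
side
242 215 [ 0.51  -0.002  0.053] [101 100  39]
256 246 [ 0.521 -0.106  0.053] [103 103  40]
269 284 [ 0.523 -0.218  0.054] [105 105  43]
300 152 [0.661 0.001 0.25 ] [28 34 40]
250 328 [ 0.437 -0.383  0.229] [65 68 71]
253 372 [ 0.431 -0.42   0.082] [ 42  79 123]
```

View pics/cr1.png

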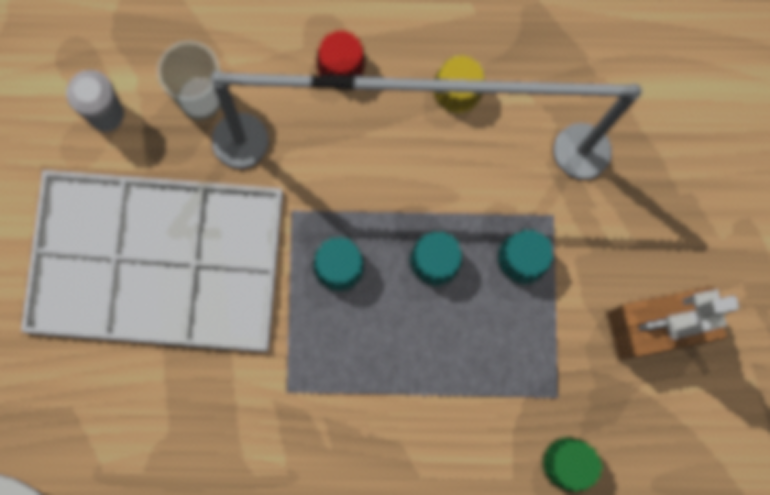

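View pics/cr2.png

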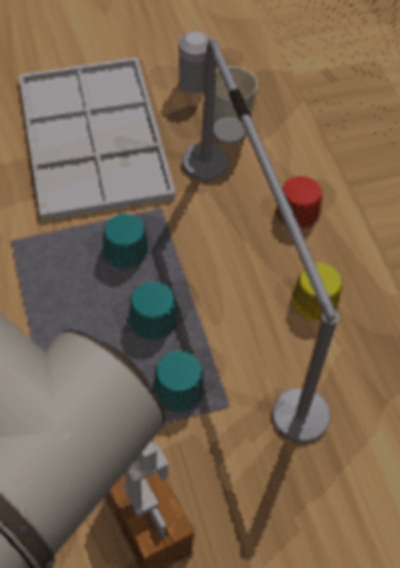

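Three teal moulds lie on the mat at top-view pixels (254,204), (299,202) and (340,201), BGR about (111,112,38). The one at (361,296) is green (58,114,41), (310,120) is yellow and (255,109) is red, so I'm leaving those three alone. The crop shows the whole mat, so the count is 3 and they go in cells 1–3. The band is at (252,122). Next I'll measure precisely.

Run:
```python
from h import *
z=np.load("c0.npz"); p,P,s,Ps=z['p'],z['P'],z['s'],z['Ps']
# cups: top disc outline in image at z=.053
hsv=cv2.cvtColor(p,cv2.COLOR_BGR2HSV); 
m=((abs(hsv[...,0].astype(int)-90)<8)&(hsv[...,1]>120)&(hsv[...,2]>60)).astype(np.uint8)
for n,pic,C in(("top",p,P),("side",s,Ps)):
    hsv=cv2.cvtColor(pic,cv2.COLOR_BGR2HSV)
    m=((abs(hsv[...,0].astype(int)-90)<8)&(hsv[...,1]>110)&(hsv[...,2]>50)).astype(np.uint8)
    k,l,st,c=cv2.connectedComponentsWithStats(m)
    for i in range(1,k):
        if st[i,4]>100:
            q=C[l==i]; q=q[(q[:,2]>.047)&(q[:,2]<.06)]; (cc,rad)=cv2.minEnclosingCircle((q[:,:2]*1000).astype(np.float32))
            print(n,"cup",c[i].round(0),st[i,4],"med",np.median(q,0).round(4),"mean",q.mean(0).round(4),"circ",np.round(cc,1),round(rad,1))
# rail
for n,pic,C in(("top",p,P),("side",s,Ps)):
    q=C.reshape(-1,3); col=pic.reshape(-1,3).astype(int)
    k=(q[:,2]>.235)&(q[:,2]<.262)&(q[:,0]>.6)&(q[:,0]<.71)&(q[:,1]<.2)
    a=q[k]; f=np.polyfit(a[:,1],a[:,0],1); print(n,"rail x=",f,"y",a[:,1].min(),a[:,1].max(),"zmed",np.median(a[:,2]))
    b=q[k&(col.max(1)<50)&(q[:,1]<.09)&(q[:,1]>-.2)]; print(" band",len(b),b.min(0),b.max(0),b.mean(0))
# tab
for n,C in(("top",P),("side",Ps)):
    q=C.reshape(-1,3); k=(q[:,0]>.35)&(q[:,0]<.55)&(q[:,1]>-.48)&(q[:,1]<-.3)
    for lo,hi in((.232,.26),(.19,.206),(.075,.09)):
        a=q[k&(q[:,2]>lo)&(q[:,2]<hi)]
        if len(a)>2:
            rc=cv2.minAreaRect((a[:,:2]*1000).astype(np.float32)); print(n,lo,len(a),a.mean(0).round(4),[np.round(x,1) for x in rc])
# tray
q=P.reshape(-1,3);col=p.reshape(-1,3).astype(int); w=(col.min(1)>125)&(q[:,2]<.03)&(q[:,1]>.03)&(q[:,1]<.42)&(q[:,0]>.36)&(q[:,0]<.66)
rc=cv2.minAreaRect((q[w,:2]*1000).astype(np.float32)); print("tray",w.sum(),rc)
cv2.imwrite("pics/cr3.png",cv2.resize(p[150:260,100:240],None,fx=5,fy=5,interpolation=cv2.INTER_CUBIC))
cv2.imwrite("pics/cr4.png",cv2.resize(p[190:270,360:460],None,fx=7,fy=7,interpolation=cv2.INTER_CUBIC))
```

```text
top cup [298. 201.] 395 med [ 0.517  -0.1167  0.0535] mean [ 0.5174 -0.1162  0.0534] circ [ 517.7 -116.9] 28.1
top cup [339. 200.] 400 med [ 0.5216 -0.2211  0.0534] mean [ 0.5215 -0.2211  0.0534] circ [ 521.5 -221. ] 27.8
top cup [253. 204.] 384 med [ 5.096e-01 -1.000e-04  5.310e-02] mean [ 0.5092 -0.0009  0.0531] circ [509.1  -0.8] 28.1
side cup [242. 215.] 251 med [ 0.5095 -0.003   0.0534] mean [ 0.5094 -0.0025  0.0533] circ [5.095e+02 2.000e-01] 28.2
side cup [256. 250.] 321 med [ 0.5181 -0.1175  0.053 ] mean [ 0.5179 -0.1174  0.053 ] circ [ 517.6 -116.9] 27.9
side cup [269. 286.] 362 med [ 0.5224 -0.2228  0.0537] mean [ 0.5223 -0.2226  0.0538] circ [ 523. -222.] 27.3
top rail x= [0.01208642 0.66134492] y -0.3024616671224639 0.12965728196774753 zmed 0.24544645851332691
 band 78 [ 0.65589807 -0.01102377  0.24158354] [0.66982405 0.02455182 0.25163342] [0.66187365 0.00527677 0.24692255]
side rail x= [0.01569921 0.66067482] y -0.3026809997796399 0.12921267038849427 zmed 0.24527104030487412
 band 62 [ 0.65500713 -0.01182276  0.24089692] [0.66678391 0.02658417 0.25096852] [0.66012576 0.00737754 0.24677451]
top 0.232 81 [ 0.443  -0.3753  0.2414] [array([ 443.4, -377. ]), array([13.6, 24.3]), np.float64(12.9)]
top 0.19 131 [ 0.442  -0.3751  0.1969] [array([ 442.9, -376.9]), array([36.3, 24.9]), np.float64(12.9)]
top 0.075 682 [ 0.4405 -0.3642  0.0808] [array([ 443.5, -376.7]), array([ 59.6, 106.4]), np.float64(12.2)]
side 0.232 46 [ 0.4452 -0.3841  0.2397] [array([ 444.7, -383.3]), array([13.7,  9. ]), np.float64(22.3)]
side 0.19 133 [ 0.443  -0.3818  0.1965] [array([ 442.4, -375.6]), array([37.6, 26.6]), np.float64(11.4)]
side 0.075 825 [ 0.446  -0.3933  0.0804] [array([ 445. , -383.5]), array([61.4, 91.7]), np.float64(13.3)]
tray 7949 ((535.9112548828125, 223.21359252929688), (298.5218200683594, 238.91029357910156), 86.45077514648438)
```

View pics/cr3.png

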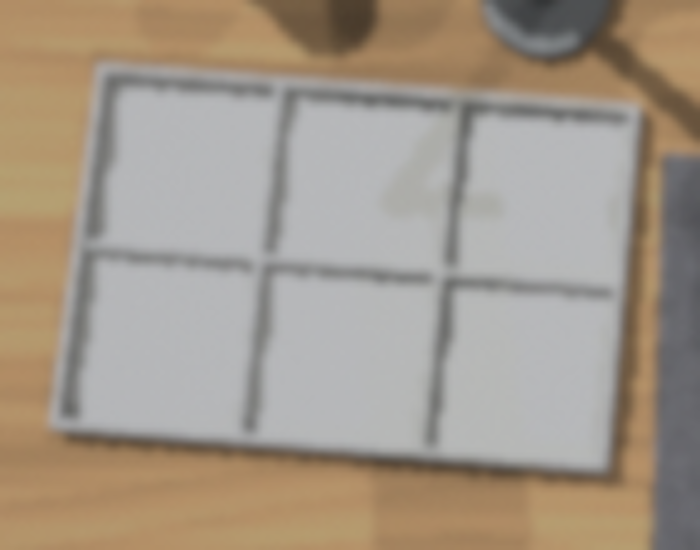

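View pics/cr4.png

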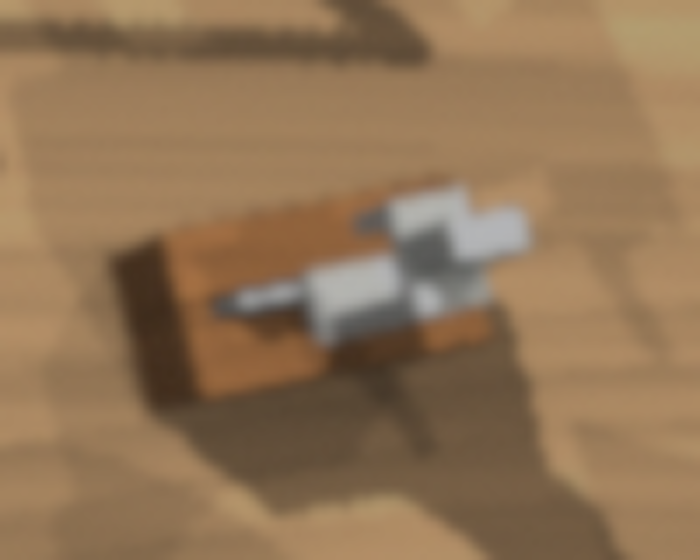

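```bash
cat > m.py <<'E'
import json,sys,numpy as np,os
def load(): return json.load(open("cmd.json")) if os.path.exists("cmd.json") else {"p":[.235,-.579,.223],"y":112.1}
def R(y):
    c,s=np.cos(np.radians(y)),np.sin(np.radians(y)); return np.array([[0,c,s],[0,s,-c],[-1,0,0.]])
def app(sx,sy,sz,a=0):
    c=load(); c["p"]=list(np.array(c["p"])+R(c["y"])@np.array([sx,sy,sz])/100); c["y"]-=10*a
    json.dump(c,open("cmd.json","w")); print("cmd",np.round(c["p"],4),round(c["y"],2))
def to(x,y,z,yaw=None,n=1):
    c=load(); d=R(c["y"]).T@(np.array([x,y,z])-c["p"])*100; a=0 if yaw is None else (c["y"]-yaw)/10
    print("row",d.round(2),"turn",round(a,3),"dist cm",round(np.linalg.norm(d),1))
E
python3 - <<'E'
from h import *; import m
# tray
uv=[(119.6,162.4),(228.4,171.2),(222.4,244),(110.4,236)]
w=atz("top",uv,.015)[:,:2]; mod=np.array([[.0975,.145],[.0975,-.145],[-.0975,-.145],[-.0975,.145]])
c=w.mean(0); H=(mod).T@(w-c); U,_,V=np.linalg.svd(H); Rt=(U@V).T
print("tray corners",w.round(4).tolist(),"c",c.round(4),"yaw",np.degrees(np.arctan2(Rt[1,0],Rt[0,0])),"res",(((mod@Rt.T)+c-w)*1000).round(1).tolist())
for nme,xy in(("c1",(-.0475,-.095)),("c2",(-.0475,0)),("c3",(-.0475,.095))): print(nme,(Rt@np.array(xy)+c).round(4))
m.to(.4434,-.377,.30,192.5)
E
```

```text
tray corners [[0.6201, 0.3581], [0.6009, 0.0675], [0.4074, 0.078], [0.4238, 0.3686]] c [0.5131 0.2181] yaw -3.3746765545635737 res [[-1.2, -1.1], [1.0, 0.1], [-0.2, 1.0], [0.4, -0.1]]
c1 [0.4601 0.126 ]
c2 [0.4656 0.2209]
c3 [0.4712 0.3157]
row [-7.7  10.88 26.91] turn -8.04 dist cm 30.0
```

play_rows:
  plan:
    - [[-4,0,0,-1,0,0],[-7.7,1,3,-2,0,0],[-7.7,2,6,-3,0,0],[-7.7,3,10,-4,0,0],[-7.7,4,13,-5,0,0]]
  hand: 1

```text
time_s: 0.82
tcp_pos: [0.3416, -0.492, 0.2993]
ee_rot: [[-0.0, -0.953, 0.301], [0.0, 0.301, 0.953], [-1.0, 0.0, 0.0]]
wrist_force: [0.5, 1.3, 0.1]
gripper_width: 1.001
```

Run:
```python
import m; m.app(-7.7,4,13,-5); m.to(.4434,-.377,.30,192.5)
from station import r; s=r.sense(); print(s['tcp_pos'],s['ee_rot'][:,1],s['joints'])
```

```text
cmd [ 0.3404 -0.493   0.3   ] 162.1
row [ 0.   -6.24 14.21] turn -3.04 dist cm 15.5
[ 0.34157743 -0.49202352  0.29931619] [-9.53491939e-01  3.01418465e-01  1.74941019e-04] [-3.97666367e+01  1.71255933e+01  4.16183831e+00 -1.86609963e-02
 -7.70545041e+01  2.22279984e+01]
```

play_rows:
  plan:
    - [[0,-1.5,4,-0.8,0,0],[0,-3,8,-1.6,0,0],[0,-5,12,-2.4,0,0],[0,-6.24,14.21,-3.04,0,0],[0,-6.24,14.21,-3.04,0,0]]

```text
time_s: 1.45
tcp_pos: [0.4446, -0.3757, 0.2992]
ee_rot: [[-0.0, -0.976, -0.219], [0.0, -0.219, 0.976], [-1.0, 0.0, 0.001]]
wrist_force: [0.4, -0.1, 0.2]
gripper_width: 1.005
```

Run:
```python
import m; m.app(0,-6.24,14.21,-3.04)
from h import *; s=r.sense(); print(s['tcp_pos'],s['ee_rot'].round(4).tolist(),s['joints'])
p,d=r.capture("side"); cv2.imwrite("pics/s1.png",p)
cv2.imwrite("pics/s1c.png",cv2.resize(p[230:384,150:350],None,fx=4,fy=3.9))
```

```text
cmd [ 0.4435 -0.377   0.3   ] 192.5
[ 0.4446394  -0.37574639  0.29921708] [[-0.0004, -0.9758, -0.2187], [0.0005, -0.2187, 0.9758], [-1.0, 0.0003, 0.0005]] [-2.42753168e+01  1.54072171e+01  1.76583914e+00 -1.49701790e-02
 -7.63905424e+01  3.69134358e+01]
```

View pics/s1.png

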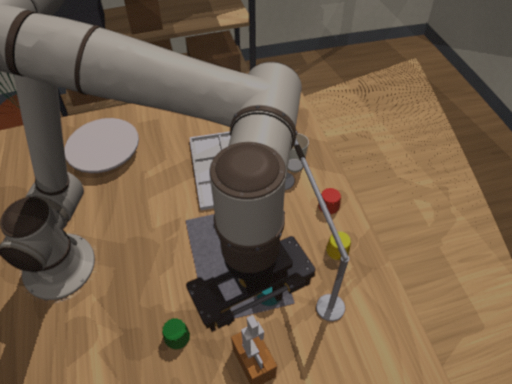

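Run:
```python
import m; from h import *
print(proj("side",[[.4446,-.3757,.299],[.4434,-.377,.241]]))
m.to(.4423,-.3782,.204)
```

```text
[[252.32904765 307.78950128]
 [252.35508447 321.8249662 ]]
row [ 9.6   0.14 -0.09] turn 0 dist cm 9.6
```

View pics/s1c.png

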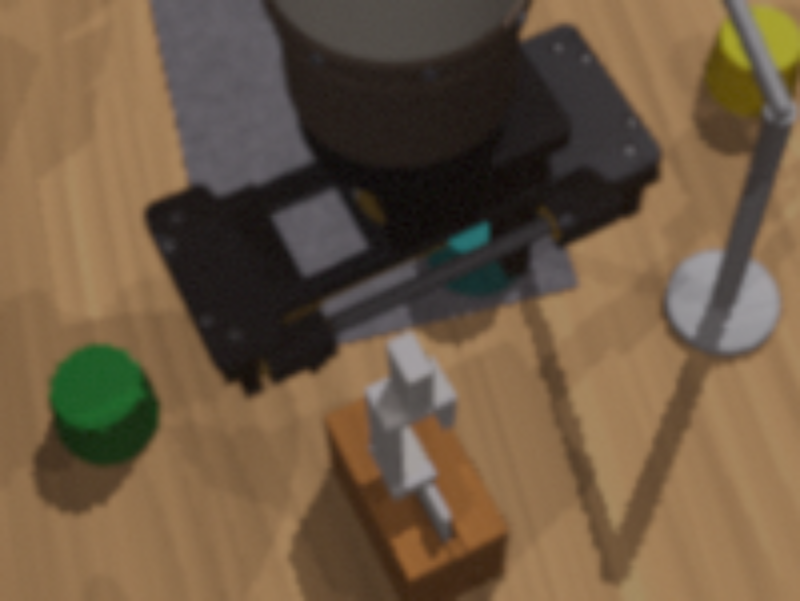

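The crop shows the gripper square over the lifter, with its tab top at side pixel (252,322) and the TCP projecting to (252,308) directly above. I'm descending to the tab.

play_rows:
  plan:
    - [[3,0.14,-0.1,0,0,0],[6,0.14,-0.1,0,0,0],[8,0.14,-0.1,0,0,0],[9.6,0.14,-0.1,0,0,0],[9.6,0.14,-0.1,0,0,0]]

```text
time_s: 2.12
tcp_pos: [0.4414, -0.3785, 0.2024]
ee_rot: [[-0.002, -0.977, -0.215], [0.001, -0.215, 0.977], [-1.0, 0.002, 0.002]]
wrist_force: [-0.1, 0.5, -0.5]
gripper_width: 0.999
```

play_rows:
  plan:
    - [[0,0,0,0,0,0],[0,0,0,0,0,0],[0,0,0,0,0,0],[0,0,0,0,0,0],[0,0,0,0,0,0]]
  hand: 0

```text
time_s: 2.75
tcp_pos: [0.4425, -0.3782, 0.2037]
ee_rot: [[0.0, -0.976, -0.217], [-0.0, -0.217, 0.976], [-1.0, -0.0, -0.0]]
wrist_force: [0.0, 0.3, 0.7]
gripper_width: 0.516
```

Run:
```python
import m; m.app(9.6,.14,-.1); m.to(.4423,-.3782,.34)
from h import *; s=r.sense(); print(s['tcp_pos'],s['wrist_force'],s['gripper_width'])
```

```text
cmd [ 0.4423 -0.3783  0.204 ] 192.5
row [-1.36e+01 -0.00e+00  1.00e-02] turn 0 dist cm 13.6
[ 0.44254158 -0.37824291  0.20366755] [0.03301605 0.25926484 0.73786629] 0.5156613048750474
```

play_rows:
  plan:
    - [[0,0,0,0,0,0],[0,0,0,0,0,0],[0,0,0,0,0,0],[0,0,0,0,0,0],[0,0,0,0,0,0]]
  hand: 0

```text
time_s: 3.38
tcp_pos: [0.4426, -0.3783, 0.2035]
ee_rot: [[0.0, -0.976, -0.216], [0.0, -0.216, 0.976], [-1.0, -0.0, -0.0]]
wrist_force: [0.2, 0.7, 0.4]
gripper_width: 0.157
```

play_rows:
  plan:
    - [[0,0,0,0,0,0],[0,0,0,0,0,0],[0,0,0,0,0,0]]

```text
time_s: 3.75
tcp_pos: [0.4426, -0.3783, 0.2035]
ee_rot: [[0.0, -0.976, -0.217], [-0.0, -0.217, 0.976], [-1.0, -0.0, -0.0]]
wrist_force: [0.7, -0.5, -0.4]
gripper_width: 0.158
```

play_rows:
  plan:
    - [[-1,0,0,0,0,0],[-3,0,0,0,0,0],[-5,0,0,0,0,0],[-7,0,0,0,0,0],[-8,0,0,0,0,0]]

```text
time_s: 4.38
tcp_pos: [0.4424, -0.3785, 0.2852]
ee_rot: [[0.001, -0.976, -0.217], [-0.001, -0.217, 0.976], [-1.0, -0.001, -0.001]]
wrist_force: [0.8, -0.5, -0.3]
gripper_width: 0.159
```

Run:
```python
import m; m.app(-8,0,0); m.to(.4423,-.3782,.34)
from h import *; s=r.sense(); print(s['tcp_pos'],s['wrist_force'],s['gripper_width'])
p,d=r.capture("side"); cv2.imwrite("pics/s2.png",p)
```

```text
cmd [ 0.4423 -0.3783  0.284 ] 192.5
row [-5.6  -0.    0.01] turn 0 dist cm 5.6
[ 0.44241221 -0.37849969  0.28524739] [ 0.82298288 -0.53140156 -0.26655262] 0.159151352291515
```

View pics/s2.png

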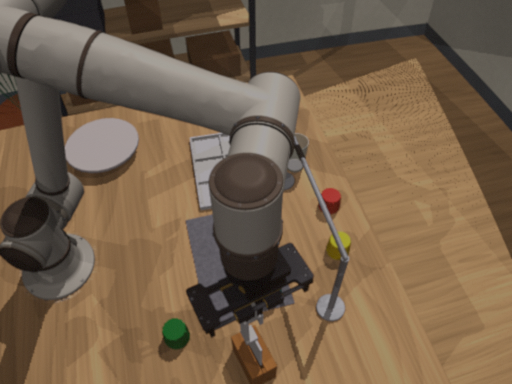

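Run:
```python
import m; m.to(.58,-.19,.314,179.2)
```

```text
row [ -3.   -17.52  15.4 ] turn 1.33 dist cm 23.5
```

play_rows:
  plan:
    - [[-3,-2,2,0.3,0,0],[-3,-6,5.5,0.6,0,0],[-3,-10,9,0.9,0,0],[-3,-14,12.5,1.2,0,0],[-3,-17.5,15.4,1.33,0,0]]

```text
time_s: 5.05
tcp_pos: [0.5804, -0.1883, 0.3128]
ee_rot: [[-0.002, -1.0, 0.014], [0.0, 0.014, 1.0], [-1.0, 0.002, 0.0]]
wrist_force: [0.1, 0.4, -0.1]
gripper_width: 0.158
```

play_rows:
  plan:
    - [[0,0,0,0,0,0],[0,0,0,0,0,0]]

```text
time_s: 5.3
tcp_pos: [0.5795, -0.1901, 0.3129]
ee_rot: [[-0.002, -1.0, 0.013], [-0.0, 0.013, 1.0], [-1.0, 0.002, -0.0]]
wrist_force: [-0.0, -0.2, -1.5]
gripper_width: 0.161
```

Run:
```python
import m; m.app(-3,-17.5,15.4,1.33); m.to(.6585,-.19,.314,179.2)
from h import *; s=r.sense(); print(s['tcp_pos'],s['wrist_force'],s['gripper_width'])
p,d=r.capture("side"); t,dt=r.capture("top"); cv2.imwrite("pics/s3.png",np.hstack([cv2.resize(p[120:384,150:400],(400,422)),cv2.resize(t[60:260,200:450],(400,320)).__class__ and cv2.resize(t[60:324,200:450],(400,422))]))
P=cloud("side",d); q=P.reshape(-1,3)
```

```text
cmd [ 0.5798 -0.19    0.314 ] 179.2
row [-0.   -7.87  0.11] turn 0.0 dist cm 7.9
[ 0.57948893 -0.19012339  0.31285713] [-0.03090031 -0.1960649  -1.54717496] 0.1613309198257095
```

View pics/s3.png

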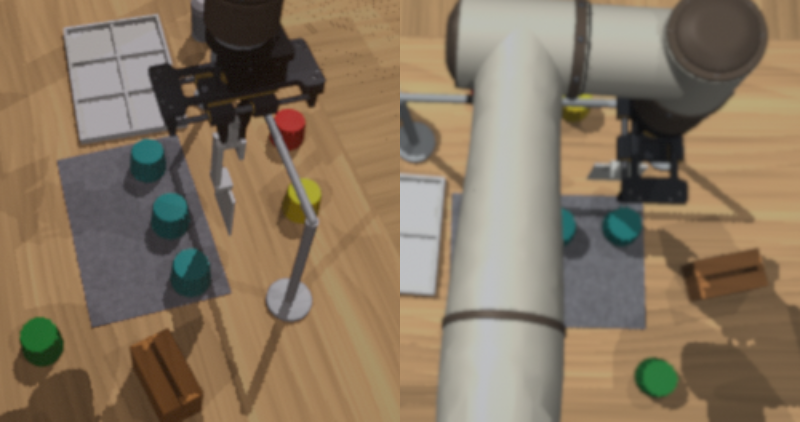

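Run:
```python
from h import *
p,d=r.capture("side"); P=cloud("side",d); hsv=cv2.cvtColor(p,cv2.COLOR_BGR2HSV)
k=(P[...,0]>.53)&(P[...,0]<.63)&(P[...,1]>-.25)&(P[...,1]<-.13)&(P[...,2]>.09)&(P[...,2]<.32)&(p.min(2)>60)
a=P[k]; print(len(a))
for lo in np.arange(.1,.32,.02):
    b=a[(a[:,2]>=lo)&(a[:,2]<lo+.02)]
    if len(b): print(round(lo,2),len(b),b.min(0).round(3),b.max(0).round(3),b.mean(0).round(3))
```

```text
667
0.1 1 [ 0.577 -0.156  0.12 ] [ 0.577 -0.156  0.12 ] [ 0.577 -0.156  0.12 ]
0.12 50 [ 0.575 -0.227  0.121] [ 0.579 -0.155  0.14 ] [ 0.576 -0.196  0.132]
0.14 48 [ 0.575 -0.227  0.141] [ 0.58  -0.171  0.159] [ 0.576 -0.203  0.15 ]
0.16 44 [ 0.575 -0.228  0.16 ] [ 0.579 -0.178  0.18 ] [ 0.576 -0.207  0.17 ]
0.18 39 [ 0.575 -0.228  0.18 ] [ 0.58  -0.188  0.199] [ 0.576 -0.214  0.189]
0.2 135 [ 0.559 -0.228  0.201] [ 0.584 -0.168  0.22 ] [ 0.574 -0.201  0.214]
0.22 48 [ 0.558 -0.206  0.22 ] [ 0.583 -0.176  0.239] [ 0.565 -0.194  0.228]
0.24 42 [ 0.559 -0.203  0.24 ] [ 0.567 -0.179  0.26 ] [ 0.561 -0.195  0.25 ]
0.26 63 [ 0.559 -0.203  0.26 ] [ 0.595 -0.177  0.279] [ 0.571 -0.195  0.271]
0.28 78 [ 0.559 -0.202  0.28 ] [ 0.596 -0.177  0.3  ] [ 0.573 -0.197  0.29 ]
0.3 119 [ 0.559 -0.203  0.3  ] [ 0.595 -0.176  0.32 ] [ 0.573 -0.197  0.308]
```

play_rows:
  plan:
    - [[0,-2,0,0,0,0],[0,-4,0.05,0,0,0],[0,-6,0.1,0,0,0],[0,-8,0.1,0,0,0],[0,-8,0.1,0,0,0]]

```text
time_s: 6.08
tcp_pos: [0.6602, -0.1911, 0.3125]
ee_rot: [[-0.001, -1.0, 0.015], [0.0, 0.015, 1.0], [-1.0, 0.001, 0.0]]
wrist_force: [-0.3, 0.5, -1.1]
gripper_width: 0.158
```

Run:
```python
import m; m.app(0,-8,.1); 
from h import *; s=r.sense(); print(s['tcp_pos'],s['wrist_force'],s['gripper_width'])
p,d=r.capture("side"); P=cloud("side",d)
k=(P[...,0]>.60)&(P[...,0]<.70)&(P[...,1]>-.25)&(P[...,1]<-.13)&(P[...,2]>.09)&(P[...,2]<.32)&(p.min(2)>60)
a=P[k]
for lo in np.arange(.1,.32,.02):
    b=a[(a[:,2]>=lo)&(a[:,2]<lo+.02)]
    if len(b): print(round(lo,2),len(b),b.min(0).round(3),b.max(0).round(3))
cv2.imwrite("pics/s4.png",cv2.resize(p[120:320,200:400],None,fx=3,fy=3))
```

```text
cmd [ 0.6598 -0.1902  0.314 ] 179.2
[ 0.66017602 -0.19105843  0.31246705] [-0.33398592  0.53529819 -1.13319016] 0.1584925745773623
0.1 2 [ 0.658 -0.19   0.12 ] [ 0.658 -0.155  0.12 ]
0.12 71 [ 0.657 -0.226  0.121] [ 0.661 -0.154  0.14 ]
0.14 74 [ 0.656 -0.227  0.141] [ 0.661 -0.154  0.16 ]
0.16 53 [ 0.657 -0.227  0.16 ] [ 0.661 -0.179  0.178]
0.18 47 [ 0.656 -0.227  0.18 ] [ 0.66  -0.191  0.2  ]
0.2 116 [ 0.639 -0.229  0.2  ] [ 0.664 -0.175  0.22 ]
0.22 55 [ 0.64  -0.238  0.22 ] [ 0.654 -0.178  0.24 ]
0.24 220 [ 0.64  -0.249  0.24 ] [ 0.665 -0.13   0.259]
0.26 68 [ 0.64  -0.203  0.26 ] [ 0.676 -0.179  0.28 ]
0.28 89 [ 0.64  -0.203  0.28 ] [ 0.678 -0.178  0.3  ]
0.3 118 [ 0.64  -0.203  0.3  ] [ 0.677 -0.178  0.32 ]
```

View pics/s4.png

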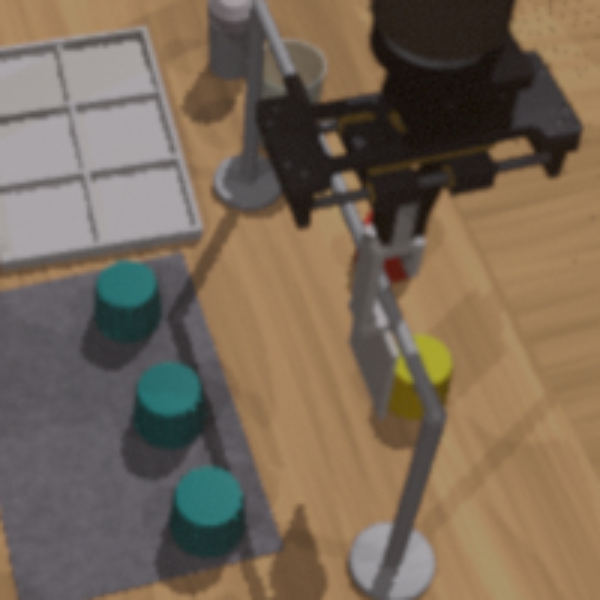

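play_rows:
  plan:
    - [[1,0,0,0,0,0],[2.5,0,0,0,0,0],[3.8,0,0,0,0,0],[4.6,0,0,0,0,0],[5,0,0,0,0,0]]

```text
time_s: 6.75
tcp_pos: [0.6598, -0.1901, 0.2627]
ee_rot: [[-0.001, -1.0, 0.014], [-0.0, 0.014, 1.0], [-1.0, 0.001, -0.0]]
wrist_force: [0.2, -0.4, -1.4]
gripper_width: 0.158
```

play_rows:
  plan:
    - [[0,0,0,0,0,0],[0,0,0,0,0,0],[0,0,0,0,0,0],[0,0,0,0,0,0]]

```text
time_s: 7.25
tcp_pos: [0.6601, -0.1902, 0.2638]
ee_rot: [[0.0, -1.0, 0.014], [-0.0, 0.014, 1.0], [-1.0, -0.001, -0.0]]
wrist_force: [-0.1, -0.1, -0.1]
gripper_width: 0.161
```

Run:
```python
import m; m.app(5,0,0); 
from h import *; s=r.sense(); print(s['tcp_pos'],s['wrist_force'],s['gripper_width'])
m.to(.661+.0015-.0007,-.05,.264)
m.to(.661+.0015,.007,.264)
p,d=r.capture("side"); P=cloud("side",d)
k=(P[...,0]>.60)&(P[...,0]<.70)&(P[...,1]>-.25)&(P[...,1]<-.13)&(P[...,2]>.05)&(P[...,2]<.1)&(p.min(2)>60)
a=P[k];print(a.min(0),a.max(0))
cv2.imwrite("pics/s5.png",cv2.resize(p[120:320,200:400],None,fx=3,fy=3))
```

```text
cmd [ 0.6598 -0.1902  0.264 ] 179.2
[ 0.66008949 -0.19019253  0.26383059] [-0.11409494 -0.06229929 -0.05678208] 0.16117882840572517
row [-0.   -0.   14.02] turn 0 dist cm 14.0
row [-0.000e+00  1.000e-02  1.972e+01] turn 0 dist cm 19.7
[ 0.65650236 -0.22659293  0.07202713] [ 0.66244193 -0.15027425  0.09993807]
```

View pics/s5.png

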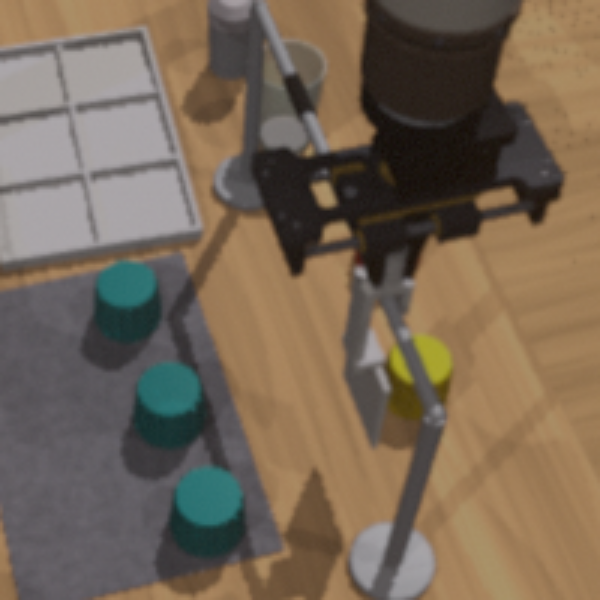

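play_rows:
  plan:
    - [[0,0,2,0,0,0],[0,0,5,0,0,0],[0,0,8,0,0,0],[0,0,11,0,0,0],[0,0,13.5,0,0,0]]

```text
time_s: 7.92
tcp_pos: [0.6617, -0.0529, 0.2637]
ee_rot: [[0.0, -1.0, 0.013], [0.0, 0.013, 1.0], [-1.0, -0.0, 0.0]]
wrist_force: [0.4, 0.4, -1.5]
gripper_width: 0.159
```

play_rows:
  plan:
    - [[0,0,0.5,0,0,0],[0,0,0.5,0,0,0],[0,0,0.5,0,0,0],[0,0,0.5,0,0,0]]

```text
time_s: 8.43
tcp_pos: [0.6619, -0.051, 0.2635]
ee_rot: [[-0.0, -1.0, 0.015], [-0.0, 0.015, 1.0], [-1.0, 0.0, -0.0]]
wrist_force: [0.6, 0.3, -1.2]
gripper_width: 0.159
```

play_rows:
  plan:
    - [[0,0,1.5,0,0,0],[0,0,3,0,0,0],[0,0,4.5,0,0,0],[0,0,5.5,0,0,0],[0,0,5.5,0,0,0]]

```text
time_s: 9.05
tcp_pos: [0.6627, 0.006, 0.2635]
ee_rot: [[-0.0, -1.0, 0.012], [0.0, 0.012, 1.0], [-1.0, 0.0, 0.0]]
wrist_force: [0.1, -0.2, -1.9]
gripper_width: 0.158
```

Run:
```python
import m; m.app(0,0,13.5);m.app(0,0,.5);m.app(0,0,5.5) 
from h import *; s=r.sense(); print(s['tcp_pos'],s['wrist_force'],s['gripper_width'])
p,d=r.capture("side"); P=cloud("side",d)
k=(P[...,0]>.60)&(P[...,0]<.70)&(P[...,1]>-.1)&(P[...,1]<.1)&(P[...,2]>.055)&(P[...,2]<.12)&(p.min(2)>60)
a=P[k];print(a.min(0),a.max(0))
cv2.imwrite("pics/s6.png",cv2.resize(p[60:260,200:400],None,fx=3,fy=3))
```

```text
cmd [ 0.6617 -0.0552  0.264 ] 179.2
cmd [ 0.6618 -0.0502  0.264 ] 179.2
cmd [0.6626 0.0048 0.264 ] 179.2
[0.66272141 0.00600722 0.2635357 ] [ 0.08975753 -0.22959236 -1.88290068] 0.1580513760287578
[ 0.65765544 -0.03177739  0.06941655] [0.66379992 0.04389438 0.11984925]
```

View pics/s6.png

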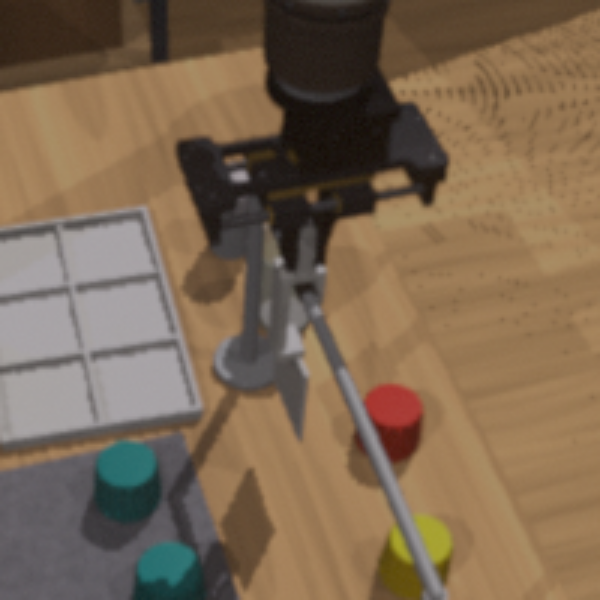

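play_rows:
  plan:
    - [[0.05,0,0.1,0,0,0],[0.1,0,0.1,0,0,0],[0.1,0,0.1,0,0,0],[0.1,0,0.1,0,0,0]]

```text
time_s: 9.6
tcp_pos: [0.6627, 0.0056, 0.2626]
ee_rot: [[0.0, -1.0, 0.014], [-0.0, 0.014, 1.0], [-1.0, -0.0, -0.0]]
wrist_force: [0.6, -0.1, -1.7]
gripper_width: 0.156
```

play_rows:
  plan:
    - [[0,0,0,0,0,0],[0,0,0,0,0,0],[0,0,0,0,0,0],[0,0,0,0,0,0],[0,0,0,0,0,0]]
  hand: 0.5

```text
time_s: 10.22
tcp_pos: [0.6627, 0.0058, 0.2626]
ee_rot: [[0.0, -1.0, 0.014], [0.0, 0.014, 1.0], [-1.0, -0.0, 0.0]]
wrist_force: [-0.3, -0.4, 0.6]
gripper_width: 0.493
```

Run:
```python
import m; m.app(.1,0,.1)
from h import *; s=r.sense(); print(s['tcp_pos'],s['wrist_force'],s['gripper_width'])
p,d=r.capture("side"); P=cloud("side",d)
k=(P[...,0]>.60)&(P[...,0]<.70)&(P[...,1]>-.1)&(P[...,1]<.1)&(P[...,2]>.055)&(P[...,2]<.12)&(p.min(2)>60)
a=P[k];print(a.min(0),a.max(0))
cv2.imwrite("pics/s7.png",cv2.resize(p[60:260,200:400],None,fx=3,fy=3))
```

```text
cmd [0.6626 0.0058 0.263 ] 179.2
[0.6627379  0.00582449 0.26257493] [-0.27408709 -0.37609093  0.61229572] 0.4926269876465372
[ 0.66180402 -0.03150864  0.0676974 ] [0.66709757 0.03858047 0.11982457]
```

View pics/s7.png

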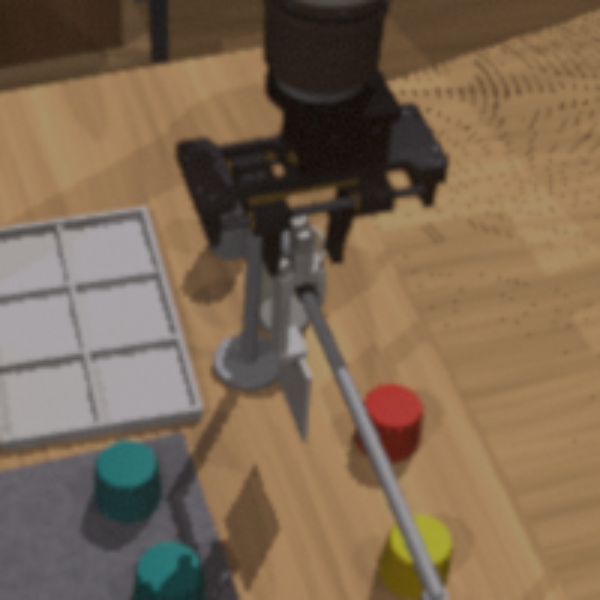

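play_rows:
  plan:
    - [[-1.5,0,0,0,0,0],[-4,0,0,0,0,0],[-7,0,0,0,0,0],[-9,0,0,0,0,0],[-9,0,0,0,0,0]]

```text
time_s: 10.9
tcp_pos: [0.6635, 0.0058, 0.3557]
ee_rot: [[0.006, -1.0, 0.014], [0.001, 0.014, 1.0], [-1.0, -0.006, 0.001]]
wrist_force: [0.1, 0.7, -1.2]
gripper_width: 0.502
```

Run:
```python
import m; m.app(-9,0,0)
m.to(.5217,-.2216,.20,90)
```

```text
cmd [0.6626 0.0058 0.353 ] 179.2
row [ 15.3   13.77 -22.94] turn 8.92 dist cm 30.8
```

play_rows:
  plan:
    - [[0,3,-3,1,0,0],[0,6,-8,2,0,0],[0,9,-13,3,0,0],[0,12,-18,4,0,0],[0,13.8,-23,5,0,0]]
  hand: 1

```text
time_s: 11.52
tcp_pos: [0.5197, -0.2234, 0.3524]
ee_rot: [[-0.0, -0.628, 0.778], [0.0, 0.778, 0.628], [-1.0, 0.0, -0.0]]
wrist_force: [0.2, -0.0, 0.5]
gripper_width: 0.96
```

Run:
```python
import m; m.app(0,13.8,-23,5)
m.to(.5217,-.2216,.16,90)
```

```text
cmd [ 0.5214 -0.2222  0.353 ] 129.2
row [19.3   0.03  0.07] turn 3.92 dist cm 19.3
```

play_rows:
  plan:
    - [[4,0,0,1,0,0],[9,0,0,2,0,0],[14,0,0,3,0,0],[18,0,0,3.9,0,0],[19,0,0,3.92,0,0]]
  hand: 1

```text
time_s: 12.15
tcp_pos: [0.5193, -0.2218, 0.1593]
ee_rot: [[-0.007, -0.001, 1.0], [0.001, 1.0, 0.001], [-1.0, 0.001, -0.007]]
wrist_force: [-0.6, 0.2, 0.4]
gripper_width: 1.002
```

Run:
```python
import m; m.app(19,0,0,3.92)
from h import *
for n in("side","top"):
    p,d=r.capture(n); C=cloud(n,d); cv2.imwrite(f"pics/{n}8.png",p)
    hsv=cv2.cvtColor(p,cv2.COLOR_BGR2HSV)
    mm=((abs(hsv[...,0].astype(int)-90)<8)&(hsv[...,1]>110)&(hsv[...,2]>50)).astype(np.uint8)
    k,l,st,c=cv2.connectedComponentsWithStats(mm)
    for i in range(1,k):
        if st[i,4]>60:
            q=C[l==i]; q=q[(q[:,2]>.047)&(q[:,2]<.06)]
            if len(q)<5: continue
            (cc,rad)=cv2.minEnclosingCircle((q[:,:2]*1000).astype(np.float32)); print(n,c[i].round(),st[i,4],np.round(cc,1),round(rad,1))
m.to(.5217,-.2216,.024,90)
```

```text
cmd [ 0.5214 -0.2222  0.163 ] 90.0
side [238. 216.] 130 [503.2  -1.7] 24.4
side [251. 251.] 134 [ 511.7 -116.5] 26.0
side [269. 289.] 240 [ 521.6 -224.2] 26.8
top [251. 203.] 287 [5.092e+02 5.000e-01] 27.5
top [340. 205.] 169 [ 511.8 -223.1] 24.8
row [13.9   0.06  0.03] turn -0.0 dist cm 13.9
```

View pics/side8.png

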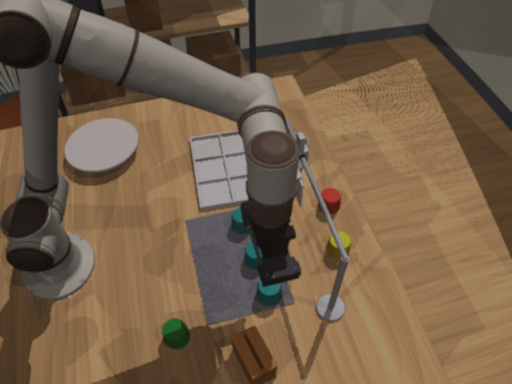

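View pics/top8.png

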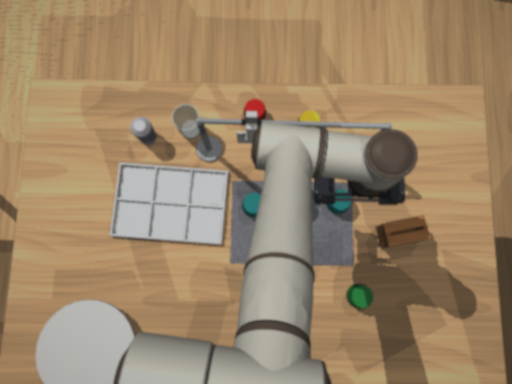

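Run:
```python
from h import *
p,d=r.capture("top"); P=cloud("top",d)
for u,v in [(330,130),(330,150),(390,135),(390,155),(265,140),(270,165),(325,180),(400,185),(345,188)]: print(u,v,P[v,u].round(3))
p,d=r.capture("side"); P=cloud("side",d)
q=P.reshape(-1,3); k=(q[:,2]>.1)&(q[:,1]<-.03)&(q[:,2]<.7)
for lo in np.arange(.1,.7,.05):
    a=q[k&(q[:,2]>lo)&(q[:,2]<lo+.05)&~((abs(q[:,2]-.243)<.02)&(q[:,0]>.63))]
    if len(a): print(lo.round(2),a[:,0].min().round(3),a[:,0].max().round(3),a[:,1].min().round(3))
```

```text
330 130 [ 0.569 -0.13   0.489]
330 150 [ 0.529 -0.127  0.507]
390 135 [ 0.549 -0.219  0.529]
390 155 [ 0.515 -0.217  0.532]
265 140 [ 0.544 -0.02   0.509]
270 165 [ 0.498 -0.028  0.525]
325 180 [ 0.527 -0.152  0.276]
400 185 [ 0.518 -0.307  0.277]
345 188 [ 0.562 -0.244  0.005]
0.1 -0.059 0.665 -0.304
0.15 -0.061 0.663 -0.304
0.2 -0.05 0.664 -0.31
0.25 0.483 0.559 -0.318
0.3 0.483 0.559 -0.275
0.35 0.481 0.557 -0.264
0.4 0.476 0.564 -0.268
0.45 0.439 0.583 -0.266
0.5 0.353 0.571 -0.265
0.55 0.264 0.487 -0.092
0.6 0.169 0.414 -0.088
0.65 0.143 0.346 -0.097
```

play_rows:
  plan:
    - [[4,0,0,0,0,0],[8,0.05,0.05,0,0,0],[11.5,0.05,0.05,0,0,0],[14.1,0.05,0.05,0,0,0],[14.1,0.05,0.05,0,0,0]]

```text
time_s: 12.98
tcp_pos: [0.5221, -0.2218, 0.0214]
ee_rot: [[-0.001, -0.001, 1.0], [0.0, 1.0, 0.001], [-1.0, 0.0, -0.001]]
wrist_force: [-0.8, -0.2, -0.4]
gripper_width: 1.004
```

play_rows:
  plan:
    - [[0,0,0,0,0,0],[0,0,0,0,0,0],[0,0,0,0,0,0],[0,0,0,0,0,0],[0,0,0,0,0,0]]
  hand: 0

```text
time_s: 13.6
tcp_pos: [0.5224, -0.2217, 0.0223]
ee_rot: [[0.001, -0.0, 1.0], [-0.0, 1.0, 0.0], [-1.0, -0.0, 0.001]]
wrist_force: [-0.7, -0.0, 4.8]
gripper_width: 0.656
```

play_rows:
  plan:
    - [[0,0,0,0,0,0],[0,0,0,0,0,0]]

```text
time_s: 13.85
tcp_pos: [0.5224, -0.2217, 0.0223]
ee_rot: [[0.001, -0.0, 1.0], [-0.0, 1.0, 0.0], [-1.0, -0.0, 0.001]]
wrist_force: [-1.8, 1.3, 6.2]
gripper_width: 0.657
```

play_rows:
  plan:
    - [[-2,0,0,0,0,0],[-4,0,0,0,0,0],[-6,0,0,0,0,0],[-8,0,0,0,0,0],[-8,0,0,0,0,0]]

```text
time_s: 14.48
tcp_pos: [0.5229, -0.2219, 0.1025]
ee_rot: [[0.003, -0.0, 1.0], [-0.0, 1.0, 0.0], [-1.0, -0.0, 0.003]]
wrist_force: [0.4, -0.2, -0.6]
gripper_width: 0.654
```

Run:
```python
import m; m.app(14.1,.05,.05);m.app(-8,0,0)
from h import *; s=r.sense(); print(s['tcp_pos'],s['wrist_force'],s['gripper_width'])
m.to(.4712,.3157,.11,87)
p,d=r.capture("side"); cv2.imwrite("pics/s9.png",cv2.resize(p[140:340,170:370],None,fx=3,fy=3))
```

```text
cmd [ 0.5219 -0.2217  0.022 ] 90.0
cmd [ 0.5219 -0.2217  0.102 ] 90.0
[ 0.52285608 -0.22189693  0.10253283] [ 0.4375425  -0.23210425 -0.58331633] 0.6539089757204671
row [-0.8  53.74 -5.07] turn 0.3 dist cm 54.0
```

View pics/s9.png

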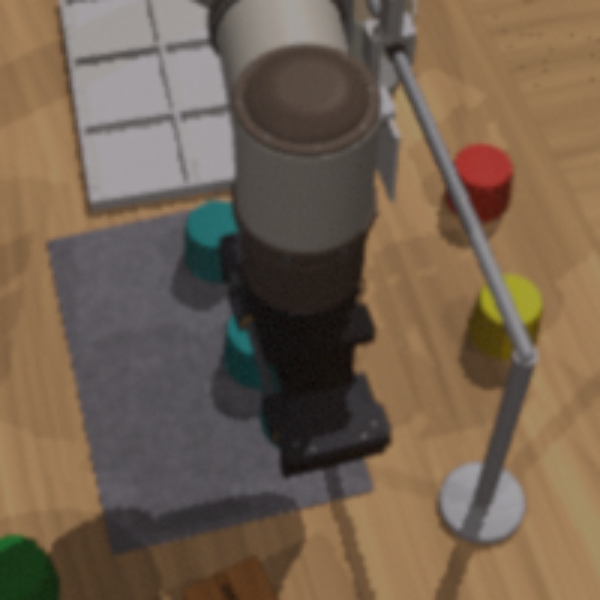

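play_rows:
  plan:
    - [[-1,3,-2,0,0,0],[-1,8,-5,0,0,0],[-1,13,-5,0,0,0],[-1,18,-5,0,0,0],[-1,23,-5,0,0,0]]

```text
time_s: 15.15
tcp_pos: [0.471, 0.0096, 0.1104]
ee_rot: [[-0.002, 0.0, 1.0], [-0.001, 1.0, -0.0], [-1.0, -0.001, -0.002]]
wrist_force: [1.2, -0.0, 0.1]
gripper_width: 0.657
```

play_rows:
  plan:
    - [[0,5,0,0.1,0,0],[0,10,0,0.2,0,0],[0,15,0,0.3,0,0],[0,20,0,0.3,0,0],[0,25,0,0.3,0,0]]

```text
time_s: 15.78
tcp_pos: [0.471, 0.2593, 0.11]
ee_rot: [[-0.002, 0.052, 0.999], [-0.002, 0.999, -0.052], [-1.0, -0.002, -0.002]]
wrist_force: [0.3, 0.4, -0.3]
gripper_width: 0.658
```

Run:
```python
import m; m.app(-1,23,-5);m.app(0,25,0,.3)
from h import *; s=r.sense(); print(s['tcp_pos'],s['wrist_force'],s['gripper_width'])
m.to(.4712,.3157,.11,87)
```

```text
cmd [0.4719 0.0083 0.112 ] 90.0
cmd [0.4719 0.2583 0.112 ] 87.0
[0.47104694 0.25934109 0.11000405] [ 0.2739362   0.42742926 -0.27826394] 0.6576549164711765
row [ 0.2   5.73 -0.37] turn -0.0 dist cm 5.7
```

play_rows:
  plan:
    - [[0,3,-0.2,0,0,0],[0,5.7,-0.37,0,0,0],[2,5.7,-0.37,0,0,0],[4,5.7,-0.37,0,0,0],[6,5.7,-0.37,0,0,0]]

```text
time_s: 16.4
tcp_pos: [0.471, 0.315, 0.0501]
ee_rot: [[-0.001, 0.053, 0.999], [-0.001, 0.999, -0.053], [-1.0, -0.001, -0.001]]
wrist_force: [0.3, -0.7, -1.0]
gripper_width: 0.656
```

play_rows:
  plan:
    - [[1,0,0,0,0,0],[2,0,0,0,0,0],[2.6,0,0,0,0,0],[2.7,0,0,0,0,0],[2.7,0,0,0,0,0]]

```text
time_s: 17.02
tcp_pos: [0.4715, 0.3156, 0.0249]
ee_rot: [[0.001, 0.052, 0.999], [0.001, 0.999, -0.052], [-1.0, 0.001, 0.001]]
wrist_force: [0.4, -0.2, -0.9]
gripper_width: 0.655
```

Run:
```python
import m; m.app(6,5.7,-.37);m.app(2.7,0,0)
from h import *; s=r.sense(); print(s['tcp_pos'],s['wrist_force'],s['gripper_width'])
p,d=r.capture("side"); cv2.imwrite("pics/s10.png",cv2.resize(p[90:290,120:320],None,fx=3,fy=3))
```

```text
cmd [0.4712 0.3154 0.052 ] 87.0
cmd [0.4712 0.3154 0.025 ] 87.0
[0.4714997  0.31558473 0.02493319] [ 0.36917659 -0.15704612 -0.87651639] 0.6554334570582049
```

View pics/s10.png

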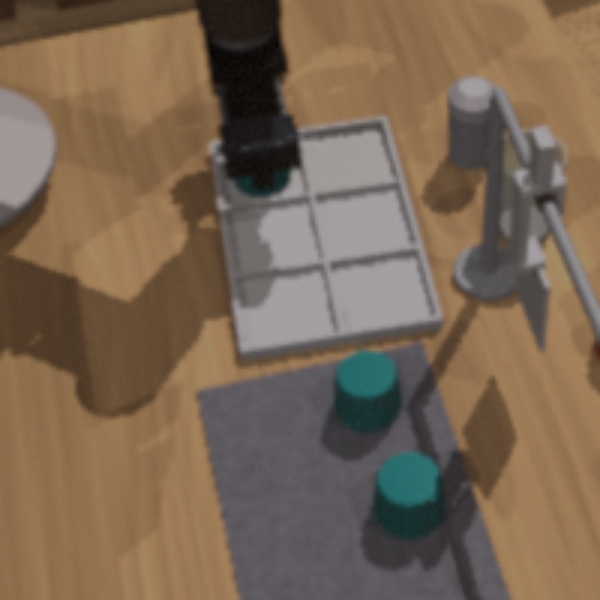

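The mould is in the left front compartment at crop (262,180), and the lifter hangs on the band. I'm releasing and going back for the next one.

play_rows:
  plan:
    - [[0.05,0,0,0,0,0],[0.1,0,0,0,0,0],[0.1,0,0,0,0,0],[0.1,0,0,0,0,0]]
  hand: 0.95

```text
time_s: 17.58
tcp_pos: [0.4713, 0.3154, 0.0236]
ee_rot: [[0.0, 0.052, 0.999], [0.0, 0.999, -0.052], [-1.0, 0.0, 0.0]]
wrist_force: [-0.2, 0.3, -0.2]
gripper_width: 0.931
```

play_rows:
  plan:
    - [[-2,0,0,0,0,0],[-5,0,0,0,0,0],[-9,0,0,0,0,0],[-12,-4,0,0,0,0],[-12,-9,0,0,0,0]]
  hand: 1

```text
time_s: 18.2
tcp_pos: [0.468, 0.2263, 0.1463]
ee_rot: [[0.005, 0.05, 0.999], [0.004, 0.999, -0.05], [-1.0, 0.004, 0.005]]
wrist_force: [0.7, -0.0, -0.5]
gripper_width: 1.0
```

```bash
cat > look.py <<'E'
from h import *; import sys
def look(tag):
  for n in("side","top"):
    p,d=r.capture(n); C=cloud(n,d); cv2.imwrite(f"pics/{n}{tag}.png",p)
    hsv=cv2.cvtColor(p,cv2.COLOR_BGR2HSV)
    mm=((abs(hsv[...,0].astype(int)-90)<8)&(hsv[...,1]>110)&(hsv[...,2]>50)).astype(np.uint8)
    k,l,st,c=cv2.connectedComponentsWithStats(mm)
    for i in range(1,k):
        if st[i,4]>60:
            q=C[l==i]; q=q[(q[:,2]>.047)&(q[:,2]<.062)]
            if len(q)<5: continue
            (cc,rad)=cv2.minEnclosingCircle((q[:,:2]*1000).astype(np.float32)); print(n,c[i].round(),st[i,4],np.round(cc,1),round(rad,1),"z",np.median(q[:,2]).round(4))
E
python3 - <<'E'
import m; m.app(.1,0,0);m.app(-12,-9,0)
from look import *; look("11"); s=r.sense(); print(s['tcp_pos'])
m.to(.5177,-.1169,.144,90)
E
```

```text
cmd [0.4712 0.3154 0.024 ] 87.0
cmd [0.4664 0.2255 0.144 ] 87.0
side [242. 217.] 304 [509.6  -1.1] 27.9 z 0.0532
side [256. 250.] 325 [ 518.6 -117.7] 28.5 z 0.0532
top [298. 201.] 408 [ 518.5 -117. ] 28.3 z 0.0537
top [253. 204.] 398 [509.3  -1.8] 28.4 z 0.0533
[0.46526846 0.22189441 0.14413443]
row [  0.   -33.93   6.91] turn -0.3 dist cm 34.6
```

View pics/top11.png

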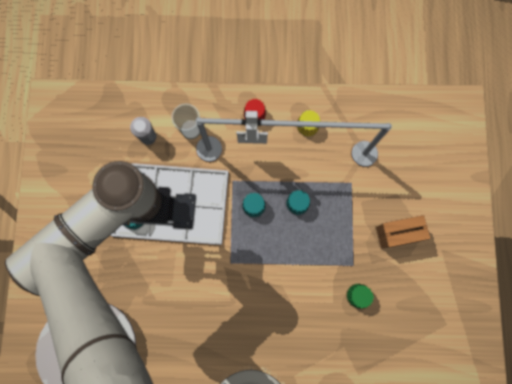

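Run:
```python
import m; m.to(.5096,-.0012,.022,90)
```

```text
row [ 12.2  -22.41   5.5 ] turn -0.3 dist cm 26.1
```

play_rows:
  plan:
    - [[0,-5,1,-0.1,0,0],[0,-10,3,-0.2,0,0],[0,-15,4,-0.3,0,0],[0,-20,5.5,-0.3,0,0],[0,-22.4,5.5,-0.3,0,0]]

```text
time_s: 18.92
tcp_pos: [0.5104, -0.003, 0.1434]
ee_rot: [[0.0, 0.002, 1.0], [-0.0, 1.0, -0.002], [-1.0, -0.0, 0.0]]
wrist_force: [-0.3, -0.0, -0.7]
gripper_width: 0.997
```

play_rows:
  plan:
    - [[3,0,0,0,0,0],[7,0,0,0,0,0],[10,0,0,0,0,0],[12.2,0,0,0,0,0],[12.2,0,0,0,0,0]]

```text
time_s: 19.55
tcp_pos: [0.5087, -0.0012, 0.02]
ee_rot: [[-0.004, -0.0, 1.0], [-0.001, 1.0, 0.0], [-1.0, -0.001, -0.004]]
wrist_force: [-0.5, 1.0, 0.8]
gripper_width: 1.0
```

play_rows:
  plan:
    - [[0,0,0,0,0,0],[0,0,0,0,0,0],[0,0,0,0,0,0],[0,0,0,0,0,0],[0,0,0,0,0,0]]
  hand: 0

```text
time_s: 20.18
tcp_pos: [0.5103, -0.0008, 0.0222]
ee_rot: [[0.001, -0.0, 1.0], [0.0, 1.0, 0.0], [-1.0, 0.0, 0.001]]
wrist_force: [-1.1, 1.0, 4.3]
gripper_width: 0.652
```

play_rows:
  plan:
    - [[0,0,0,0,0,0],[-2,0,0,0,0,0],[-5,0,0,0,0,0],[-8,0,0,0,0,0],[-9,0,0,0,0,0]]

```text
time_s: 20.8
tcp_pos: [0.5104, -0.001, 0.1128]
ee_rot: [[0.003, -0.0, 1.0], [0.001, 1.0, 0.0], [-1.0, 0.001, 0.003]]
wrist_force: [0.3, -0.8, -1.4]
gripper_width: 0.657
```

Run:
```python
import m; m.app(0,-22.4,5.5,-.3);m.app(12.2,0,0);m.app(-9,0,0)
from station import r; s=r.sense(); print(s['tcp_pos'],s['gripper_width'])
m.to(.4656,.2209,.025,87)
```

```text
cmd [ 0.5096 -0.0011  0.144 ] 90.0
cmd [ 0.5096 -0.0011  0.022 ] 90.0
cmd [ 0.5096 -0.0011  0.112 ] 90.0
[ 0.51043285 -0.00096306  0.11280936] 0.6572694084050639
row [ 8.7 22.2 -4.4] turn 0.3 dist cm 24.2
```

play_rows:
  plan:
    - [[0,4,-1,0.1,0,0],[0,9,-2,0.2,0,0],[0,14,-3,0.3,0,0],[0,19,-4.4,0.3,0,0],[0,22.2,-4.4,0.3,0,0]]

```text
time_s: 21.42
tcp_pos: [0.4642, 0.2224, 0.1104]
ee_rot: [[-0.002, 0.051, 0.999], [-0.001, 0.999, -0.051], [-1.0, -0.001, -0.002]]
wrist_force: [0.2, -0.0, -1.9]
gripper_width: 0.656
```

play_rows:
  plan:
    - [[1.5,0,0,0,0,0],[4,0,0,0,0,0],[6.5,0,0,0,0,0],[8,0,0,0,0,0],[8.7,0,0,0,0,0]]

```text
time_s: 22.05
tcp_pos: [0.4649, 0.2193, 0.0239]
ee_rot: [[-0.003, 0.053, 0.999], [-0.003, 0.999, -0.053], [-1.0, -0.004, -0.003]]
wrist_force: [-13.1, -3.7, 38.8]
gripper_width: 0.654
```

play_rows:
  plan:
    - [[0,0,0,0,0,0],[0.1,0,0,0,0,0],[0.1,0,0,0,0,0]]

```text
time_s: 22.42
tcp_pos: [0.4662, 0.221, 0.0242]
ee_rot: [[0.001, 0.052, 0.999], [0.001, 0.999, -0.052], [-1.0, 0.001, 0.001]]
wrist_force: [-0.9, -0.5, 4.4]
gripper_width: 0.658
```

play_rows:
  plan:
    - [[0,0,0,0,0,0],[0,0,0,0,0,0],[0,0,0,0,0,0],[0,0,0,0,0,0]]
  hand: 0.88

```text
time_s: 22.92
tcp_pos: [0.4657, 0.221, 0.0234]
ee_rot: [[-0.0, 0.052, 0.999], [-0.0, 0.999, -0.052], [-1.0, -0.0, -0.0]]
wrist_force: [0.1, 1.0, -0.0]
gripper_width: 0.871
```

play_rows:
  plan:
    - [[-2,0,0,0,0,0],[-5,0,0,0,0,0],[-9,0,0,0,0,0],[-12,-4,0,0,0,0],[-12,-9,0,0,0,0]]

```text
time_s: 23.55
tcp_pos: [0.4627, 0.1317, 0.1461]
ee_rot: [[0.006, 0.05, 0.999], [0.003, 0.999, -0.05], [-1.0, 0.004, 0.005]]
wrist_force: [-0.3, -0.5, -1.2]
gripper_width: 0.878
```

Run:
```python
import m; m.app(0,22.2,-4.4,.3);m.app(8.8,0,0);m.app(-12,-9,0)
from look import *; look("12"); s=r.sense(); print(s['tcp_pos'])
m.to(.5184,-.1172,.022,90)
```

```text
cmd [0.4656 0.2209 0.112 ] 87.0
cmd [0.4656 0.2209 0.024 ] 87.0
cmd [0.4609 0.1311 0.144 ] 87.0
side [252. 235.] 316 [519.5 -66.9] 28.2 z 0.0531
top [279. 201.] 401 [518.6 -67.2] 28.0 z 0.0535
[0.45967384 0.12782922 0.14388299]
row [ 12.2  -24.49   7.04] turn -0.3 dist cm 28.3
```

View pics/side12.png

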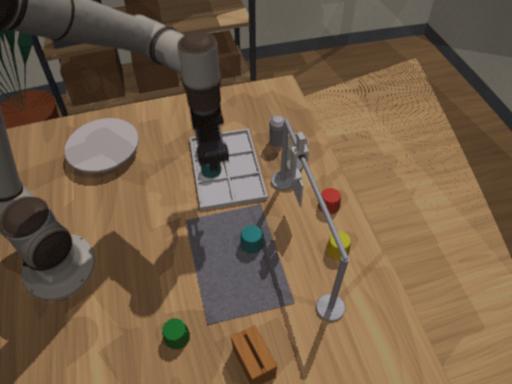

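The last mould has been knocked about 50 mm. It's now at (0.519, -0.067), and both cameras agree on that.

```bash
python3 -c "
import m; m.to(.519,-.067,.022,90)"
```

```text
row [ 12.2  -19.48   6.83] turn -0.3 dist cm 24.0
```

play_rows:
  plan:
    - [[0,-4,2,-0.1,0,0],[0,-9,4,-0.2,0,0],[0,-14,6,-0.3,0,0],[0,-18,6.8,-0.3,0,0],[0,-19.5,6.8,-0.3,0,0]]
  hand: 1

```text
time_s: 24.28
tcp_pos: [0.5189, -0.0688, 0.143]
ee_rot: [[-0.001, 0.002, 1.0], [-0.0, 1.0, -0.002], [-1.0, -0.0, -0.001]]
wrist_force: [-1.0, 0.3, -0.5]
gripper_width: 1.002
```

Run:
```python
import m; m.app(0,-19.5,6.8,-.3)
from look import *; look("13"); s=r.sense(); print(s['tcp_pos'])
m.to(.519,-.067,.022,90)
```

```text
cmd [ 0.5186 -0.0672  0.144 ] 90.0
side [205. 139.] 167 [469.3 310.9] 28.9 z 0.0556
side [210. 159.] 214 [464.8 220.4] 28.6 z 0.0555
side [251. 236.] 281 [519.5 -66.8] 27.4 z 0.0533
top [279. 206.] 180 [508.4 -67.5] 24.6 z 0.0534
top [131. 217.] 351 [471.1 310.9] 26.2 z 0.0552
top [168. 220.] 365 [465.2 216.1] 27.0 z 0.0549
[ 0.51843252 -0.06798958  0.14314742]
row [12.2   0.02  0.04] turn -0.0 dist cm 12.2
```

Two moulds are placed with z ≈ 0.055, so they sit flat on the floor. I'm grasping the third.

play_rows:
  plan:
    - [[3,0,0,0,0,0],[7,0,0,0,0,0],[10,0,0,0,0,0],[12.2,0,0,0,0,0],[12.2,0,0,0,0,0]]

```text
time_s: 25.0
tcp_pos: [0.5175, -0.0661, 0.0202]
ee_rot: [[-0.004, -0.002, 1.0], [-0.001, 1.0, 0.002], [-1.0, -0.001, -0.004]]
wrist_force: [-0.0, -0.7, 1.3]
gripper_width: 0.995
```

play_rows:
  plan:
    - [[0,0,0,0,0,0],[0,0,0,0,0,0],[0,0,0,0,0,0],[0,0,0,0,0,0],[0,0,0,0,0,0]]
  hand: 0

```text
time_s: 25.62
tcp_pos: [0.5192, -0.0671, 0.0222]
ee_rot: [[0.001, -0.0, 1.0], [0.0, 1.0, 0.0], [-1.0, 0.0, 0.001]]
wrist_force: [-0.8, 1.4, 5.0]
gripper_width: 0.656
```

play_rows:
  plan:
    - [[0,0,0,0,0,0],[-2,0,0,0,0,0],[-5,0,0,0,0,0],[-8,0,0,0,0,0],[-9,0,0,0,0,0]]

```text
time_s: 26.25
tcp_pos: [0.5195, -0.0673, 0.1128]
ee_rot: [[0.003, 0.0, 1.0], [0.0, 1.0, -0.0], [-1.0, 0.0, 0.003]]
wrist_force: [0.7, 0.4, -0.6]
gripper_width: 0.659
```

Run:
```python
import m; m.app(12.2,0,0);m.app(-9,0,0)
from station import r; s=r.sense(); print(s['tcp_pos'],s['gripper_width'])
m.to(.4601,.126,.025,87)
```

```text
cmd [ 0.5186 -0.0672  0.022 ] 90.0
cmd [ 0.5186 -0.0672  0.112 ] 90.0
[ 0.51947693 -0.0672657   0.11284077] 0.6593346017101388
row [ 8.7  19.32 -5.85] turn 0.3 dist cm 22.0
```

play_rows:
  plan:
    - [[0,4,-1,0.1,0,0],[0,9,-3,0.2,0,0],[0,14,-5,0.3,0,0],[0,18,-5.85,0.3,0,0],[0,19.3,-5.85,0.3,0,0]]

```text
time_s: 26.88
tcp_pos: [0.4592, 0.1272, 0.1107]
ee_rot: [[-0.002, 0.05, 0.999], [-0.001, 0.999, -0.05], [-1.0, -0.001, -0.002]]
wrist_force: [0.4, -1.1, -1.1]
gripper_width: 0.657
```

play_rows:
  plan:
    - [[1.5,0,0,0,0,0],[3.5,0,0,0,0,0],[5.5,0,0,0,0,0],[7,0,0,0,0,0],[7.8,0,0,0,0,0]]

```text
time_s: 27.5
tcp_pos: [0.4598, 0.1247, 0.0321]
ee_rot: [[-0.002, 0.054, 0.999], [-0.002, 0.999, -0.054], [-1.0, -0.002, -0.002]]
wrist_force: [0.2, -0.4, 0.3]
gripper_width: 0.659
```

play_rows:
  plan:
    - [[0.3,0,0,0,0,0],[0.6,0,0,0,0,0],[0.8,0,0,0,0,0],[1,0,0,0,0,0],[1,0,0,0,0,0]]

```text
time_s: 28.12
tcp_pos: [0.4605, 0.1259, 0.0242]
ee_rot: [[0.001, 0.052, 0.999], [0.0, 0.999, -0.052], [-1.0, 0.0, 0.001]]
wrist_force: [-1.3, 0.1, 4.0]
gripper_width: 0.654
```

play_rows:
  plan:
    - [[0,0,0,0,0,0],[0,0,0,0,0,0],[0,0,0,0,0,0],[0,0,0,0,0,0]]
  hand: 0.88

```text
time_s: 28.62
tcp_pos: [0.4603, 0.1258, 0.0234]
ee_rot: [[-0.0, 0.052, 0.999], [-0.0, 0.999, -0.052], [-1.0, -0.0, -0.0]]
wrist_force: [-0.3, 0.2, 0.4]
gripper_width: 0.873
```

play_rows:
  plan:
    - [[-2,0,0,0,0,0],[-5,0,0,0,0,0],[-9,0,0,0,0,0],[-12,-4,0,0,0,0],[-16,-9,0,0,0,0]]

```text
time_s: 29.25
tcp_pos: [0.4551, 0.0365, 0.1832]
ee_rot: [[-0.001, 0.05, 0.999], [-0.0, 0.999, -0.05], [-1.0, -0.0, -0.001]]
wrist_force: [1.1, -0.3, -0.3]
gripper_width: 0.881
```

play_rows:
  plan:
    - [[0,-4,0,0,0,0],[0,-9,0,0,0,0],[0,-14,0,0,0,0],[0,-19,0,0,0,0],[0,-20,0,0,0,0]]

```text
time_s: 29.88
tcp_pos: [0.4445, -0.1648, 0.1823]
ee_rot: [[-0.001, 0.056, 0.998], [0.0, 0.998, -0.056], [-1.0, 0.0, -0.001]]
wrist_force: [0.3, 0.2, 0.4]
gripper_width: 0.886
```

Run:
```python
import m; m.app(0,19.3,-5.85,.3);m.app(8.8,0,0);m.app(-16,-9,0);m.app(0,-20,0)
from look import *; look("14"); s=r.sense(); print(s['tcp_pos'])
for n in("top","side"):
    p,d=r.capture(n); C=cloud(n,d); q=C.reshape(-1,3)
    k=(q[:,0]>.6)&(q[:,0]<.72)&(abs(q[:,1])<.09)
    for lo,hi in((.06,.12),(.12,.16),(.26,.32),(.292,.32)):
        a=q[k&(q[:,2]>lo)&(q[:,2]<hi)]
        if len(a): print(n,lo,len(a),a.min(0).round(3),a.max(0).round(3),a.mean(0).round(3))
```

```text
cmd [0.4601 0.1258 0.112 ] 87.0
cmd [0.4601 0.1258 0.024 ] 87.0
cmd [0.4554 0.0359 0.184 ] 87.0
cmd [ 0.445  -0.1638  0.184 ] 87.0
top [131. 216.] 340 [471.4 311.3] 25.8 z 0.0546
top [168. 220.] 350 [464.7 215.7] 26.7 z 0.0546
top [205. 222.] 356 [459.4 122.1] 26.6 z 0.0551
[ 0.44488942 -0.16338779  0.18233566]
top 0.06 122 [ 0.66  -0.032  0.069] [0.664 0.043 0.12 ] [0.662 0.006 0.093]
top 0.12 104 [ 0.644 -0.032  0.12 ] [0.666 0.042 0.16 ] [0.661 0.005 0.143]
top 0.26 141 [ 0.653 -0.006  0.26 ] [0.67  0.018 0.304] [0.659 0.006 0.291]
top 0.292 90 [ 0.653 -0.006  0.292] [0.67  0.017 0.304] [0.661 0.006 0.299]
side 0.06 126 [ 0.659 -0.032  0.07 ] [0.666 0.042 0.12 ] [ 0.662 -0.002  0.094]
side 0.12 78 [ 0.643 -0.033  0.121] [0.667 0.023 0.16 ] [ 0.66  -0.013  0.141]
side 0.26 143 [ 0.653 -0.008  0.261] [0.668 0.02  0.302] [0.659 0.002 0.285]
side 0.292 61 [ 0.653 -0.006  0.292] [0.668 0.02  0.302] [0.66  0.005 0.298]
```

View pics/side14.png

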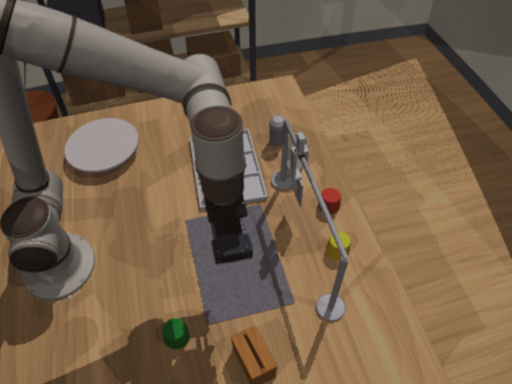

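View pics/top14.png

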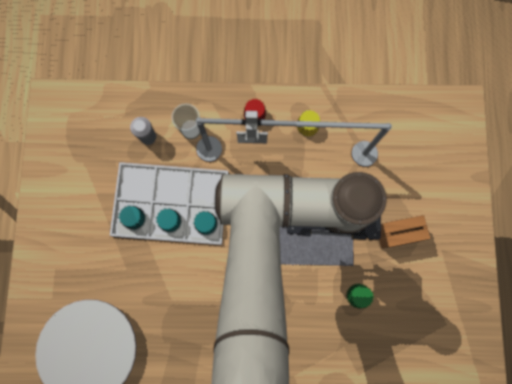

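The top view shows three moulds in the near row at (131,216), (168,220) and (205,222), upright at height 0.055. The lifter hangs vertically at y ≈ 0.006, against about 0.007 for the band. The tumbler and shaker haven't moved, the arm is clear, and I'm handing in.

play_rows:
  plan:
    - [[0,0,0,0,0,0],[0,0,0,0,0,0],[0,0,0,0,0,0]]

```text
time_s: 30.45
tcp_pos: [0.4453, -0.1621, 0.1826]
ee_rot: [[0.0, 0.051, 0.999], [0.0, 0.999, -0.051], [-1.0, 0.0, 0.0]]
wrist_force: [-0.1, 1.2, 0.3]
gripper_width: 0.886
```

```bash
python3 -c "
from look import *; look('15'); print(r.finish_job()); print(r.sense()['time_s'])"
```

```text
top [130. 216.] 339 [470.8 312. ] 26.0 z 0.0548
top [168. 220.] 350 [464.4 216.4] 26.8 z 0.0551
top [205. 222.] 358 [460.  121.5] 27.3 z 0.055
the job is handed in; nothing more can be done
None
the job is handed in; nothing more can be done
```

The job is done and handed in at about 30 s of robot time; the system gave no verdict.

- **Lifter:** I took it out of the block and hooked it over the rail at y ≈ -0.19, then slid it along the rail and let go at the band. It hangs upright with the blade centre at y ≈ 0.0055. The band's middle is at about 0.007, so it is within about 2 mm.
- **Moulds:** There were three teal moulds, and they now fill the row nearest the arm. The far row is empty. The last mould was knocked about 50 mm along the mat before I reached it, so I measured it again and then picked it up.
- **Last checks:** All three mould tops read about 0.055 m high, which means they sit flat on the tray floor, and each is about 4–5 mm from its compartment centre. The arm hid the moulds from the side camera at the end, so their final positions come from the top camera only. In the last top picture, the tumbler, shaker and coloured look-alikes stand where they started; I compared them by eye only.
- **One hard contact:** The second mould touched down with a brief 39 N at the wrist, well under the 120 N limit, so I lowered the third one more gently.

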